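Set a tile square in the gluing jig with a spacer and hold it home

TASK

Lift the cork sanding block off the tile jig and lay it on the bench clear of the jig, then stand the red-topped spacer upright on the jig's board in the wide gap between the tile and the short stop block, and let go of it; do not force it into the narrow gap at the long block. Then push the tile straight towards the rail until it sits flush against both the long block and the spacer, still lying near the middle of the board. Finish while still holding the tile pressed there, gently (about 10 N); leave the file, tape measure, glass jar and pencil alone.

Things in the scene. Friction and masses are not known exactly. Their poses are not given: they have to be found in the camera images.
- jig: The tile jig, fixed to the bench: a plywood board 170 (its x) x 150 (its y) x 15 mm high with a wooden rail 30 mm deep and 12 mm high along its far (+x) edge, whose front face lies at jig x = +55 mm. Origin under the middle of the board, on the bench top; x points square towards the rail, z up. Everything on the board (tile, rail, blocks) has its top 27 mm above the bench. A bench vice 124 mm high stands nearer the robot, to the left (x up to 0.42 m, y from -0.03 to 0.11 m).
- long_block: The long stop block, fixed in front of one half of the rail, left or right of the middle (it varies): light wood, reaches 27 mm from the rail, 46 mm wide (y), 12 mm high. Origin: on the board's top (15 mm above the bench), at the rail's front face, mid-width; axes as the jig's, so its stop face is at x = -27 mm. Its middle is 25 mm to the side of the jig's middle line. The gap between it and the tile is too narrow for the spacer (about 3 to 12 mm).
- short_block: The short stop block, fixed in front of the other half of the rail: same width and height, but it reaches only 12 mm from the rail, so its stop face (x = -12 mm in its frame) is 15 mm farther back than the long one's, just the thickness of the spacer. The gap between it and the tile (about 18 to 27 mm at the start) takes the spacer. Origin and axes as for the long block; its middle is 25 mm to the other side of the jig's middle line.
- tile_center (a point): Centre of the loose wall tile, blue glazed, 90 x 90 x 12 mm, about 0.2 kg, lying on the board in front of the stop blocks with its sides nearly along the jig's x and y (within 0.05 rad); its centre is 6 mm above the board (21 mm above the bench). It slides on the board. Flush against the long block and the spacer, its centre is at jig x = -17 mm. The board reaches 12 to 25 mm in front of its near edge.
- spacer_center (a point): Centre of the loose spacer, a wooden block with a red painted top that stands upright on the bench: 15 mm thick (its x), 36 mm wide (its y), 45 mm high (its z), about 40 g; the centre is half-way up. In place it stands on the board with its thickness along the jig's x, so it rises 18 mm above the tile and blocks.
- sanding_block_center (a point): Centre of the loose cork sanding block with worn brown paper, 66 mm wide (its x), 110 mm long (its y), 29 mm high, about 0.09 kg. At the start it lies flat across the wide gap, on the tile and the short block; their tops are 15 mm below its centre, so grip only its upper part. There is free bench to the right of the jig (about 0.42 m right of and 0.46 m ahead of the robot's base); a thin steel sheet, 2 mm, covers the bench there.
- flat_file: Bystander: flat file 28 x 280 x 30 mm, wooden handle, lying on the bench behind the spacer, long along y. Origin: middle of its underside. Leave it alone (30 mm allowed).
- tape_measure: Bystander: yellow and black tape measure 62 x 81 x 33 mm. Origin: middle of its underside. Leave it alone (30 mm allowed).
- jam_jar: Bystander: lidded glass jar, 64 mm across, 97 mm high, standing behind the jig. Origin: middle of its underside. Leave it alone (30 mm allowed).
- pencil: Bystander: red carpenter pencil 170 mm long, 8 mm thick, lying to the right. Origin: middle of its underside. Leave it alone (30 mm allowed).
Things that resemble listed ones, but are neither listed nor needed, are in the scene too. Leave any yellow look-alike of the part that bears spacer_center alone.

How it is judged:
On the way, in this order (a step that is already met when the one before it is completed fails the run):
1. the sanding block lies on the bench, clear of the jig and let go (horizontal distance between sanding_block_center and jig above 0.105 m and height (world z) of sanding_block_center below 0.024 m and linear speed of sanding_block below 0.03 m/s and contact force between the fingers and sanding_block below 0.1 N), for 0.2 s.
2. the spacer stands on the board in the wide gap in front of the short block, let go (x of spacer_center in the frame of short_block between -0.035 and -0.0165 m and y of spacer_center in the frame of short_block between -0.014 and 0.014 m and z of spacer_center in the frame of short_block between 0.018 and 0.027 m and angle between spacer_center's own z axis and vertical below 0.15 rad and contact force between the fingers and spacer below 0.2 N), for 0.2 s.
At the end, for the whole second after the job is handed in: Sanding block on bench, over 105 mm from jig middle; spacer upright against short block (2 mm), 14 mm from mid-width at most; tile flush (1.5 mm), square (0.025 rad), 20 mm off middle at most; fingers push tile with 3-30 N, not touching the spacer, and over 1.5 N reaches a stop block (horizontal distance between sanding_block_center and jig above 0.105 m and height (world z) of sanding_block_center below 0.024 m and linear speed of sanding_block below 0.03 m/s and x of spacer_center in the frame of short_block between -0.0215 and -0.0175 m and y of spacer_center in the frame of short_block between -0.014 and 0.014 m and z of spacer_center in the frame of short_block between 0.018 and 0.027 m and angle between spacer_center's own z axis and vertical below 0.12 rad and x of tile_center in the frame of jig between -0.0188 and -0.0155 m and y of tile_center in the frame of jig between -0.02 and 0.02 m and z of tile_center in the frame of jig between 0.018 and 0.024 m and angle between the x axis of tile_center and the x axis of jig, either way round below 0.025 rad and (contact force between tile and long_block above 1.5 N or contact force between spacer and short_block above 1.5 N) and contact force between the fingers and tile between 3 and 30 N and contact force between the fingers and spacer below 0.2 N and linear speed of each of tile, spacer below 0.01 m/s); the arm keeps its last pose, push and grip.
It fails at once if the file, tape measure, glass jar or pencil is moved by more than 30 mm (distance of any of flat_file, tape_measure, jam_jar, pencil from where it was at the start of the episode above 0.03 m).
It fails at once if the spacer is forced against the long block (over 10 N) (contact force between spacer and long_block above 10 N).
It fails at once if the tile is pushed harder than 50 N (contact force between the fingers and tile above 50 N).
It fails at once if the tile is tipped up (angle between tile_center's own z axis and vertical above 0.3 rad).
It also fails if it takes over 70 s, if anything falls off the work surface, if the arm or the gripper's body presses on something with over 40 N, if the wrist force passes 120 N, or if a joint passes its speed limit or range.

ROBOT

A 7-joint arm with a two-finger parallel gripper is mounted at the origin on a cart in front of the work surface, level with it; the furniture and walls round the work are solid. World frame = base frame: x ahead of the robot, y to its left, z up, the work surface at z = 0. Lengths are in m, angles in rad, forces in N, time in s.
With the tool pointing down it reaches from about 0.425 to 0.875 m from the base axis. Payload 9.9 kg.
Tool frame: the origin (TCP) lies between the finger pads; the fingertips stand 8 mm ahead of it and the grasp point (between the pads) lies 11 mm behind it (bot.tcp_to_tips is the distance from the TCP to the fingertips, in m); x points along the fingers, z is the direction in which the jaws open and shut, and the axes are right-handed (so a half turn about x gives the same grasp; the last joint's range is limited). The gripper opens to 85 mm and grips with 20 to 120 N. Pads are 22 mm wide; open, the fingers measure 114 mm over their backs; the gripper's body (76 mm by 85 mm) begins 54 mm behind the grasp point. The pads swing forward as they close: fully open they stand 13 mm farther back than shut.
Start: joints at [1.114, 0.576, 0.025, 1.437, -0.015, 1.129, -0.057], TCP at [0.246, -0.629, 0.239] pointing down, gripper open.
Joint ranges: [-2.76, 2.76], [-0.34, 2.15], [-1.52, 1.57], [0.19, 2.46], [-1.09, 4.23], [0.17, 1.99], [-2.82, 2.82]. Speed limits (rad/s): [2.22, 2.22, 3.01, 3.01, 3.14, 3.14, 3.14].

INTERFACE

Orientations are given as [roll, pitch, yaw] about the fixed x, y, z axes, in that order (R = Rz(yaw) Ry(pitch) Rx(roll)).
In Python, from workcell import sensors, read_camera, get_calibration, bot gives the robot as it stands.
- The arm moves only by the shell command python3 -m handwheel 'ROWS' [FORCE]. ROWS is JSON, a list of rows, each a list of 5 numbers: the shift along the tool's x, y, z in cm, then the turn about the tool's x in degrees, then the finger opening in cm, from 0 to 8.54. A call has 1 to 20 rows; each row is the pose to reach, as a shift and turn from the pose commanded when the call began, along the tool's axes at that moment; what a row does not reach only later rows make up. A row lasts 1/12 s, in which the tool goes at most 41.7 mm and 7.16 degrees, less where a joint would pass 70% of its speed; a pose out of reach is approached as far as the arm can. A call with a gripper value outside its range is refused whole. The fingers move at their own pace and stop on an object; FORCE is the grip in N (left out, the last holds). Time passes only in rows, so rows that repeat a pose let the fingers close. It gives the time, the measured TCP pose, the force and the opening at its end, in the units of the state.
- sensors.observe(): the state, without advancing time (a new reading comes with each control period).
- read_camera(name): name is "scene" or "top"; returns (picture, depth): 420x560x3 uint8, red, green, blue; 420x560 float32, m along the optical axis (not along the pixel's ray), 0 where there is no reading.
- get_calibration(name): a dict with "K" (3x3 intrinsics, pixels), "rvec" (rotation vector, rad) and "tvec" (3), from world to camera coordinates, as OpenCV has them. Camera axes: x right, y down, z forward; pixel columns grow to the right and rows downward; lengths in m; the calibration is good to about 2 mm. A picture is of the moment at which its call begins. get_calibration takes no time and is no camera call.
- bot.sign_off(): hands the job in, once; it reports no verdict.
The state is a dict: "t": time; "q": joint angles; "dq": joint speeds; "joint_efforts": joint torques, N m; "ee_pos": TCP position; "ee_rot": TCP orientation; "wrist_force": force on the tool from outside, world axes, zero at the start; "torque": the same for the moment, N m; "finger_gap": finger opening in m.
Only numpy, scipy, OpenCV 4.12 (cv2) and the standard library are available. Lean on these libraries where they do the work, as an engineer would, in place of code of your own. Each camera call takes 0.05 s, during which the arm holds its last target.

## Working session

There is one attempt and no reset: what is moved stays moved. The work goes in short steps, Python scripts to look and compute and a shell command to move; the robot and the scene stay as the last step left them, time stands still between calls to the robot, and variables do not carry over. Pictures are saved under pics/ and viewed, and the job is handed in when it is done.

```bash
mkdir -p pics; ls; cat > h.py <<'E'
import numpy as np,cv2
from workcell import sensors, read_camera, get_calibration, bot
def cal(n):
    c=get_calibration(n);K=np.array(c["K"],float);R=cv2.Rodrigues(np.array(c["rvec"],float))[0];t=np.array(c["tvec"],float).ravel();return K,R,t
def cloud(n,d):
    K,R,t=cal(n);v,u=np.indices(d.shape);p=np.stack([(u-K[0,2])/K[0,0]*d,(v-K[1,2])/K[1,1]*d,d],-1)
    return (p-t)@R
def proj(n,P):
    K,R,t=cal(n);q=np.atleast_2d(P)@R.T+t;return np.c_[K[0,0]*q[:,0]/q[:,2]+K[0,2],K[1,1]*q[:,1]/q[:,2]+K[1,2]]
E
python3 - <<'E'
from h import *
s=sensors.observe();print({k:np.round(v,3) for k,v in s.items()}, bot.tcp_to_tips)
for n in("scene","top"):
    im,d=read_camera(n);cv2.imwrite(f"pics/{n}0.png",im[:,:,::-1]);np.savez(f"{n}0.npz",im=im,d=d)
    K,R,t=cal(n);print(n,K.round(0).tolist(),(-R.T@t).round(3))
E
```

```text
pics
{'t': np.float64(0.0), 'q': array([ 1.114,  0.577,  0.025,  1.438, -0.015,  1.129, -0.056]), 'dq': array([ 0.   ,  0.001, -0.001, -0.   ,  0.002, -0.001, -0.001]), 'joint_efforts': array([ 1.0000e-03, -7.6576e+01,  2.2510e+00, -2.8597e+01,  1.5000e-02,
        1.3000e-02,  0.0000e+00]), 'ee_pos': array([ 0.246, -0.628,  0.238]), 'ee_rot': array([-3.081,  1.569,  2.004]), 'wrist_force': array([-1.166,  0.026,  0.454]), 'torque': array([-0.035, -0.02 , -0.006]), 'finger_gap': np.float64(0.085)} 0.008
scene [[457.0, 0.0, 282.0], [0.0, 457.0, 211.0], [0.0, 0.0, 1.0]] [0.142 0.573 0.712]
top [[472.0, 0.0, 291.0], [0.0, 472.0, 213.0], [0.0, 0.0, 1.0]] [ 0.426 -0.138  1.471]
```

View pics/scene0.png

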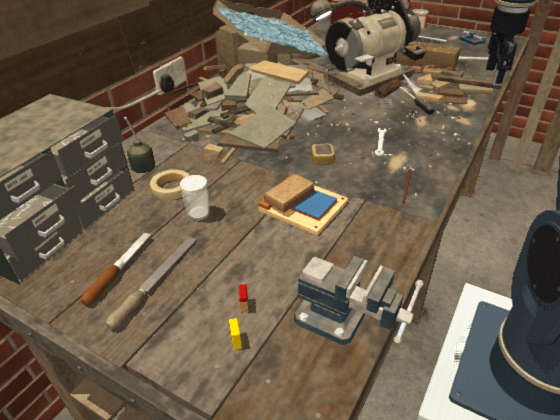

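View pics/top0.png

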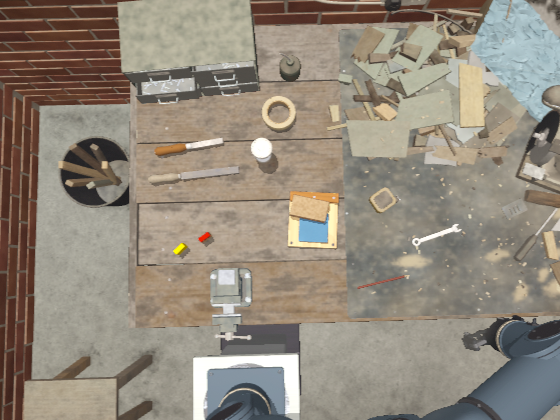

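The top view shows the jig at (313,220), with cork on its tile. The red-topped spacer is at top (205,238) / scene (243,293) and the yellow look-alike at top (180,249) / scene (235,332). The jar is at (261,150), the tape (yellow and black) at (383,200) and the pencil at (383,282). The file could be either of two tools: (195,174), or the one with the orange-brown handle at (190,147). Next come the close crops.

```bash
python3 - <<'E'
from h import *
z=np.load("top0.npz");im,d=z["im"],z["d"]
P=cloud("top",d);np.save("P.npy",P)
a=cv2.resize(im[180:260,280:350],None,fx=6,fy=6,interpolation=cv2.INTER_CUBIC)
b=cv2.resize(im[220:260,165:225],None,fx=6,fy=6,interpolation=cv2.INTER_CUBIC)
c=np.zeros((480,790,3),np.uint8);c[:480,:420]=a;c[:240,425:785]=b
z2=np.load("scene0.npz")["im"]
e=cv2.resize(z2[275:355,210:270],None,fx=3,fy=3);c[240:480,425:605]=e
cv2.imwrite("pics/crop.png",c[:,:,::-1])
hsv=cv2.cvtColor(im,cv2.COLOR_RGB2HSV)
def fit(mask,name):
    n,l,st,ce=cv2.connectedComponentsWithStats(mask.astype(np.uint8))
    for i in range(1,n):
        if st[i,4]>25:
            q=P[l==i];r=cv2.minAreaRect(q[:,:2].astype(np.float32)*1000)
            print(name,ce[i].round(0),st[i,4],np.median(q,0).round(4),r)
H,S,V=hsv[...,0],hsv[...,1],hsv[...,2]
roi=np.zeros(H.shape,bool);roi[140:300,130:420]=1
fit(roi&((H<6)|(H>174))&(S>180)&(V>100),"red")
fit(roi&(H>24)&(H<34)&(S>180)&(V>100),"yel")
fit(roi&(H>95)&(H<120)&(S>130)&(V>70),"blue")
# height map
roi2=roi.copy();Z=P[...,2]
fit(roi&(Z>0.045)&(Z<0.07)&(P[...,1]<-0.1)&(P[...,1]>-.3),"cork")
fit(roi&(Z>0.008)&(Z<0.07)&(P[...,1]<-0.1)&(P[...,1]>-.3),"jig")
fit(roi&(Z>0.02)&(P[...,1]<-0.1)&(P[...,1]>-.3),"27")
E
```

```text
red [204. 237.] 59 [0.5108 0.113  0.0448] ((511.5097961425781, 114.45654296875), (13.432535171508789, 34.179466247558594), 36.7940788269043)
yel [180. 248.] 82 [0.4793 0.1868 0.0437] ((478.3932800292969, 189.64956665039062), (13.600695610046387, 34.703346252441406), 43.130096435546875)
cork [308. 208.] 780 [ 0.589  -0.2039  0.0557] ((589.6898803710938, -204.48321533203125), (110.37673950195312, 66.08385467529297), 76.5760269165039)
jig [312. 219.] 2653 [ 0.5562 -0.2154  0.0272] ((557.60107421875, -216.42303466796875), (151.3953094482422, 170.36318969726562), 85.82144927978516)
27 [312. 214.] 1792 [ 0.5748 -0.2131  0.0319] ((533.4119262695312, -216.61013793945312), (148.28427124023438, 220.9941864013672), 87.46602630615234)
```

View pics/crop.png

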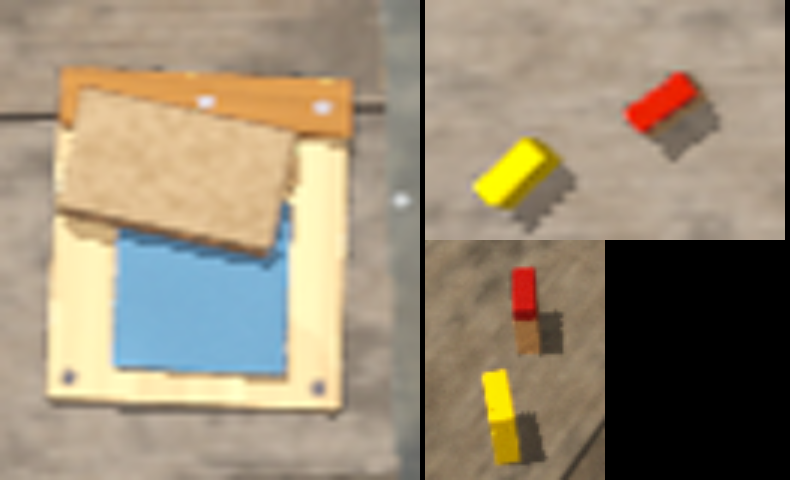

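The crop settles it: the target is the wood block with a red top at top-view (205,238), and the yellow block at (180,249) is the look-alike. The cork covers the left half of the jig. Next I work out the move for the cork grip.

```bash
cat >> h.py <<'E'
from scipy.spatial.transform import Rotation as Ro
def plan(target,jaw_deg,cmd=None):
    s=sensors.observe();R=Ro.from_euler("xyz",s["ee_rot"]).as_matrix();p=np.array(s["ee_pos"])
    sh=R.T@(np.array(target)-p)*100
    jz=np.degrees(np.arctan2(R[1,2],R[0,2]))
    # turn about tool x (pointing down): world yaw = -turn
    dd=-(jaw_deg-jz);opts=[(dd+180*k) for k in range(-3,4)]
    opts=sorted(opts,key=abs)[:2]
    print("tcp",p.round(4),"xdir",R[:,0].round(4),"jaw",round(jz,2),"shift cm",sh.round(2),"turn",np.round(opts,1),"q7",round(s["q"][6],2),"gap",round(float(s["finger_gap"]),4),"F",np.round(s["wrist_force"],1),"t",round(float(s["t"]),2))
E
python3 - <<'E'
from h import *
plan([0.5897,-0.2045,0.14],-13.4)
P=np.load("P.npy")
for n,(u,v) in dict(tape=(383,200),pencilL=(360,288),pencilR=(408,276),jar=(261,150),wr=(435,235)).items(): print(n,P[v,u].round(3))
print(proj("top",[[.46,-.42,0]]))
E
```

```text
tcp [ 0.2457 -0.6283  0.2385] xdir [-6.0e-04  1.3e-03 -1.0e+00] jaw -68.63 shift cm [  9.89  47.47 -26.92] turn [-55.2 124.8] q7 -0.06 gap 0.0854 F [ 0.3  0.2 -0.8] t 0.1
tape [ 0.609 -0.434  0.036]
pencilL [ 0.343 -0.357  0.003]
pencilR [ 0.375 -0.508 -0.001]
jar [ 0.761 -0.067  0.096]
wr [ 0.499 -0.596  0.011]
[[378.36451431 249.23930054]]
```

```bash
python3 -m handwheel '[[3,10,-6,-10,8.54],[5,20,-12,-25,8.54],[9.9,47.5,-26.9,-55.2,8.54],[9.9,47.5,-26.9,-55.2,8.54],[9.9,47.5,-26.9,-55.2,8.54],[9.9,47.5,-26.9,-55.2,8.54],[9.9,47.5,-26.9,-55.2,8.54],[9.9,47.5,-26.9,-55.2,8.54],[9.9,47.5,-26.9,-55.2,8.54],[9.9,47.5,-26.9,-55.2,8.54],[9.9,47.5,-26.9,-55.2,8.54],[9.9,47.5,-26.9,-55.2,8.54],[9.9,47.5,-26.9,-55.2,8.54],[9.9,47.5,-26.9,-55.2,8.54],[9.9,47.5,-26.9,-55.2,8.54],[9.9,47.5,-26.9,-55.2,8.54],[9.9,47.5,-26.9,-55.2,8.54],[9.9,47.5,-26.9,-55.2,8.54]]' 40
python3 -c "
from h import *
plan([0.5897,-0.2045,0.038],-13.4)
"
```

```text
t: 1.6
ee_pos: [0.5892, -0.2072, 0.1404]
ee_rot: [-1.892, 1.57, -2.129]
wrist_force: [-0.1, -0.3, -0.2]
finger_gap: 0.0854
tcp [ 0.5892 -0.2072  0.1404] xdir [-6.e-04 -1.e-03 -1.e+00] jaw -13.59 shift cm [ 1.024e+01  2.800e-01 -1.000e-02] turn [ -0.2 179.8] q7 -0.14 gap 0.0854 F [-0.1 -0.3 -0.2] t 1.6
```

```bash
python3 -m handwheel '[[4,0.2,0,0,8.54],[7,0.2,0,0,8.54],[9,0.2,0,0,8.54],[10.2,0.2,0,0,8.54],[10.2,0.2,0,0,8.54],[10.2,0.2,0,0,8.54]]'
python3 -c "
from h import *
plan([0.5897,-0.2045,0.038],-13.4)
im,d=read_camera('scene');cv2.imwrite('pics/s1.png',cv2.resize(im[120:260,200:400,::-1],None,fx=4,fy=4))
"
```

```text
t: 2.1
ee_pos: [0.5905, -0.2041, 0.0386]
ee_rot: [-2.201, 1.571, -2.437]
wrist_force: [0.9, -1.1, -0.2]
finger_gap: 0.0857
tcp [ 0.5905 -0.2041  0.0386] xdir [-2.e-04 -2.e-04 -1.e+00] jaw -13.51 shift cm [ 0.06 -0.06 -0.07] turn [-1.000e-01  1.799e+02] q7 -0.19 gap 0.0857 F [ 0.9 -1.1 -0.2] t 2.1
```

View pics/s1.png

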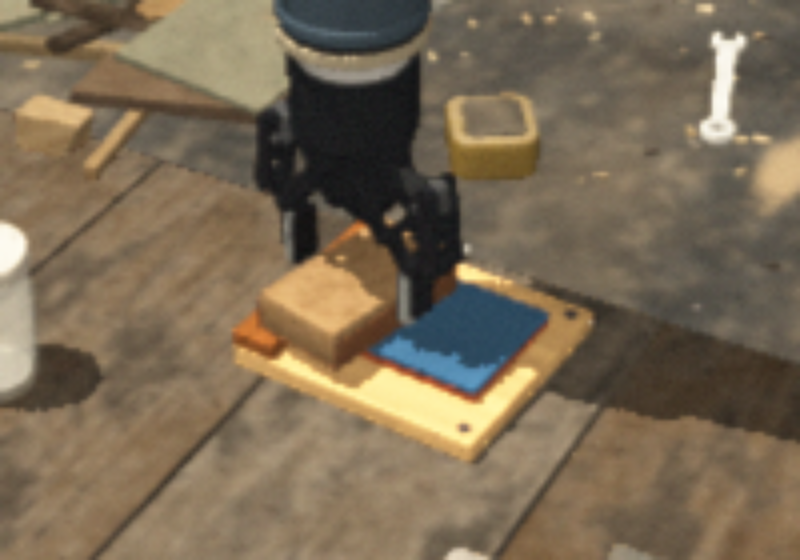

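The fingers straddle the cork at crop (300,235) and (412,300), above the tile. Close on it.

```bash
python3 -m handwheel '[[-0.2,0,0,0,5.5],[-0.2,0,0,0,5.5],[-0.2,0,0,0,5.5],[-0.2,0,0,0,5.5],[-0.2,0,0,0,5.5],[-0.2,0,0,0,5.5],[-0.2,0,0,0,5.5],[-0.2,0,0,0,5.5],[-1,0,0,0,5.5],[-2,0,0,0,5.5],[-3.5,0,0,0,5.5],[-6,0,0,0,5.5],[-8,0,0,0,5.5],[-8,0,0,0,5.5]]' 40
python3 -c "
from h import *
plan([0.462,-0.42,0.1],-13.4)
im,d=read_camera('scene');cv2.imwrite('pics/s2.png',cv2.resize(im[100:260,200:400,::-1],None,fx=3.5,fy=3.5))
"
```

```text
t: 3.32
ee_pos: [0.5932, -0.2037, 0.1237]
ee_rot: [-0.038, 1.563, -0.272]
wrist_force: [0.6, -0.5, 0.7]
finger_gap: 0.0635
tcp [ 0.5932 -0.2037  0.1237] xdir [ 0.0072 -0.002  -1.    ] jaw -13.45 shift cm [  2.32 -24.08  -7.74] turn [ -0. 180.] q7 -0.15 gap 0.0635 F [ 0.6 -0.5  0.7] t 3.32
```

View pics/s2.png

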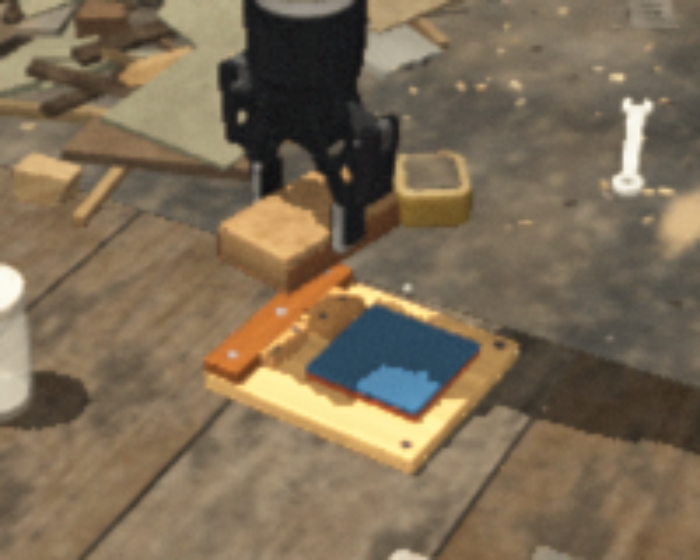

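```bash
python3 -m handwheel '[[0,-3,-1,0,5.5],[0,-6.5,-2.2,0,5.5],[0,-10,-3.3,0,5.5],[0,-13.5,-4.4,0,5.5],[0,-17,-5.5,0,5.5],[0,-20,-6.5,0,5.5],[0,-22.5,-7.3,0,5.5],[0,-24,-7.7,0,5.5],[0,-24,-7.7,0,5.5],[0,-24,-7.7,0,5.5],[3,-24,-7.7,0,5.5],[6,-24,-7.7,0,5.5],[8,-24,-7.7,0,5.5],[9.5,-24,-7.7,0,5.5],[9.5,-24,-7.7,0,5.5],[9.5,-24,-7.7,0,5.5]]'
python3 -c "
from h import *
plan([0.462,-0.42,0.0165],-13.4)
"
```

```text
t: 4.7
ee_pos: [0.4611, -0.4166, 0.0229]
ee_rot: [2.126, 1.569, 1.894]
wrist_force: [-0.6, -0.4, -0.3]
finger_gap: 0.0638
tcp [ 0.4611 -0.4166  0.0229] xdir [-6.0e-04  1.9e-03 -1.0e+00] jaw -13.29 shift cm [ 0.63 -0.31  0.17] turn [ 1.000e-01 -1.799e+02] q7 0.2 gap 0.0638 F [-0.6 -0.4 -0.3] t 4.7
```

```bash
python3 -m handwheel '[[0.3,0,0,0,5.5],[0.5,0,0,0,5.5],[0.5,0,0,0,5.5],[0.5,0,0,0,5.5],[0.5,0,0,0,7.5],[0.5,0,0,0,8.54],[0.5,0,0,0,8.54],[0.5,0,0,0,8.54],[0.5,0,0,0,8.54],[0.5,0,0,0,8.54],[-3,0,0,0,8.54],[-6,0,0,0,8.54],[-9,0,0,0,8.54],[-12,0,0,0,8.54],[-12,0,0,0,8.54]]'
python3 - <<'E'
from h import *
plan([0.5,-0.2,0.15],-13.4)
im,d=read_camera('top');np.savez("top1.npz",im=im,d=d)
cv2.imwrite('pics/t3.png',cv2.resize(im[160:310,280:460,::-1],None,fx=4,fy=4,interpolation=cv2.INTER_CUBIC))
im,d=read_camera('scene');np.savez("scene1.npz",im=im,d=d)
cv2.imwrite('pics/s3.png',cv2.resize(im[160:250,240:440,::-1],None,fx=4,fy=4,interpolation=cv2.INTER_CUBIC))
E
```

```text
t: 5.95
ee_pos: [0.4625, -0.4205, 0.1493]
ee_rot: [-0.439, 1.562, -0.674]
wrist_force: [0.8, -0.5, 0.6]
finger_gap: 0.0854
tcp [ 0.4625 -0.4205  0.1493] xdir [ 0.0069 -0.0055 -1.    ] jaw -13.46 shift cm [-0.16 22.31 -1.48] turn [-1.000e-01  1.799e+02] q7 0.25 gap 0.0854 F [ 0.8 -0.5  0.6] t 5.95
```

View pics/t3.png

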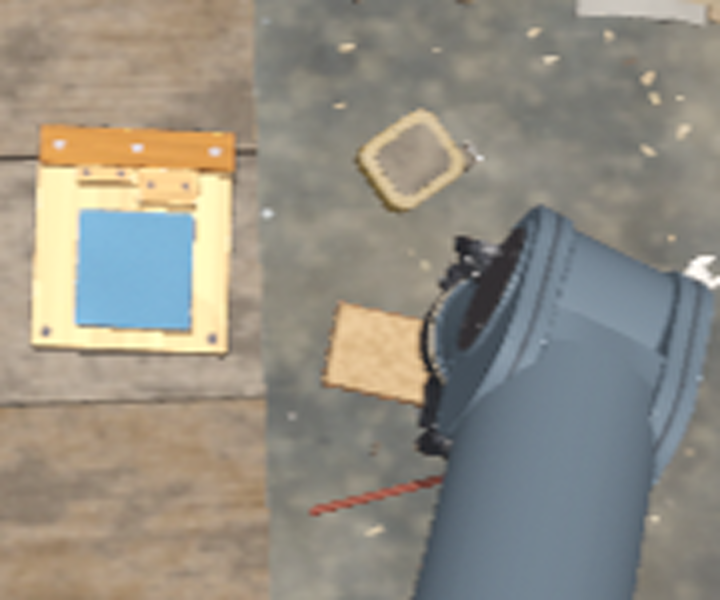

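View pics/s3.png

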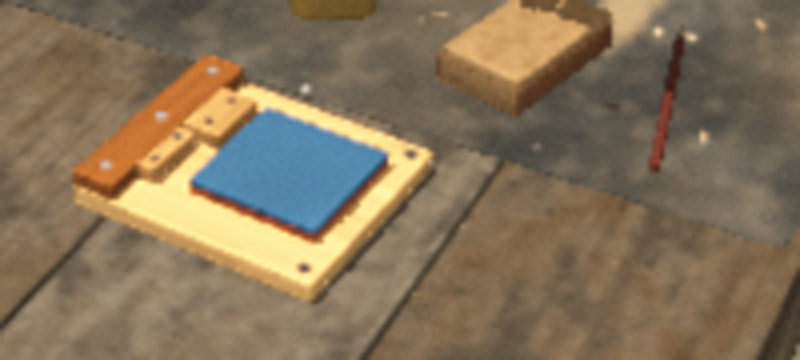

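The cork lies on the steel sheet at (380,355), well clear. The short block is the left one (top crop (107,176)), the long block is right (168,187), and the tile is at (135,270). I fit them numerically.

```bash
cat > fit.py <<'E'
from h import *
def fits(f,cam="top"):
    z=np.load(f);im,d=z["im"],z["d"];P=cloud(cam,d);hsv=cv2.cvtColor(im,cv2.COLOR_RGB2HSV);H,S,V=[hsv[...,i] for i in range(3)]
    reg=(P[...,0]>.42)&(P[...,0]<.68)&(P[...,1]<-.1)&(P[...,1]>-.32)&(d>0)
    out={}
    for n,m in dict(jig=reg&(P[...,2]>.009)&(P[...,2]<.04),tile=reg&(H>95)&(H<120)&(S>120)&(V>60)).items():
        m=m.astype(np.uint8);k,l,st,ce=cv2.connectedComponentsWithStats(m);i=1+np.argmax(st[1:,4]);q=P[l==i]
        r=cv2.minAreaRect(q[:,:2].astype(np.float32)*1000);out[n]=r;print(n,st[i,4],np.median(q[:,2]).round(4),[np.round(a,2).tolist() for a in r])
    return out
E
python3 - <<'E'
from fit import *
for f,c in (("top1.npz","top"),("scene1.npz","scene")):
    print(c);fits(f,c)
# edge based: jig corners by color in top upscaled, wooden yellow rim
E
```

```text
top
jig 2642 0.0239 [[556.49, -216.88], [150.25, 173.09], 85.93]Traceback (most recent call last):
  File "<stdin>", line 3, in <module>
  File "fit.py", line 7, in fits
    m=m.astype(np.uint8);k,l,st,ce=cv2.connectedComponentsWithStats(m);i=1+np.argmax(st[1:,4]);q=P[l==i]
                                                                           ~~~~~~~~~^^^^^^^^^^
    return _wrapfunc(a, 'argmax', axis=axis, out=out, **kwds)
    return bound(*args, **kwds)
ValueError: attempt to get argmax of an empty sequence
```

```bash
python3 - <<'E'
import fit
from h import *
im=np.load("top1.npz")["im"]; hsv=cv2.cvtColor(im,cv2.COLOR_RGB2HSV); print(hsv[227,313],hsv[235,310])
s=open("fit.py").read().replace("(H>95)&(H<120)&(S>120)","(H>92)&(H<125)&(S>int(globals().get('ST',80)))");open("fit.py","w").write(s)
E
python3 - <<'E'
from fit import *
for f,c in (("top0.npz","top"),("top1.npz","top"),("scene1.npz","scene")):
    print(c);fits(f,c)
E
```

```text
[102 107 217] [102 104 215]
top
jig 1852 0.0231 [[557.6, -216.42], [151.4, 170.36], 85.82]
tile 583 0.0275 [[531.53, -217.69], [86.19, 83.63], 88.04]
top
jig 2642 0.0239 [[556.49, -216.88], [150.25, 173.09], 85.93]
tile 787 0.0276 [[532.94, -217.92], [86.32, 86.36], 87.73]
scene
jig 2899 0.0251 [[557.97, -216.57], [153.63, 172.69], 85.91]
tile 814 0.0277 [[533.8, -214.28], [88.16, 88.91], 85.47]
```

```bash
python3 - <<'E'
from fit import *
z=np.load("scene1.npz");im,d=z["im"],z["d"];P=cloud("scene",d)
hsv=cv2.cvtColor(im,cv2.COLOR_RGB2HSV);H,S,V=[hsv[...,i].astype(int) for i in range(3)]
m=((H<6)|(H>174))&(S>170)&(V>90)&(P[...,2]>.041)&(P[...,0]>.45)&(P[...,0]<.57)&(P[...,1]>.05)&(P[...,1]<.2)
q=P[m];print(m.sum(),q.mean(0).round(4),cv2.minAreaRect(q[:,:2].astype(np.float32)*1000))
z=np.load("top1.npz");im,d=z["im"],z["d"];P=cloud("top",d)
hsv=cv2.cvtColor(im,cv2.COLOR_RGB2HSV);H,S,V=[hsv[...,i].astype(int) for i in range(3)]
m=((H<6)|(H>174))&(S>150)&(V>90)&(P[...,2]>.02)&(P[...,0]>.45)&(P[...,0]<.57)&(P[...,1]>.05)&(P[...,1]<.2)
q=P[m];print(m.sum(),q.mean(0).round(4),cv2.minAreaRect(q[:,:2].astype(np.float32)*1000))
plan([.5115,.1140,.15],-53.2)
E
```

```text
123 [0.5103 0.1173 0.0455] ((511.15142822265625, 116.46681213378906), (13.6698637008667, 37.0794677734375), 34.00048065185547)
62 [0.5114 0.1141 0.0438] ((511.9521789550781, 114.21133422851562), (14.397842407226562, 33.74925994873047), 34.89427185058594)
tcp [ 0.4605 -0.4192  0.1446] xdir [ 0.002  -0.0018 -1.    ] jaw -13.45 shift cm [-0.62 53.04 -7.44] turn [  39.7 -140.3] q7 0.25 gap 0.0852 F [-0.3  0.2 -1. ] t 6.05
```

```bash
python3 -m handwheel '[[-1,4,-1,5,8.54],[-1,8,-1.5,10,8],[-1,53.2,-7.4,41.5,7],[-1,53.2,-7.4,41.5,6],[-1,53.2,-7.4,41.5,5.4],[-1,53.2,-7.4,41.5,5.4],[-1,53.2,-7.4,41.5,5.4],[-1,53.2,-7.4,41.5,5.4],[-1,53.2,-7.4,41.5,5.4],[-1,53.2,-7.4,41.5,5.4],[-1,53.2,-7.4,41.5,5.4],[-1,53.2,-7.4,41.5,5.4],[-1,53.2,-7.4,41.5,5.4],[-1,53.2,-7.4,41.5,5.4],[-1,53.2,-7.4,41.5,5.4],[-1,53.2,-7.4,41.5,5.4],[-1,53.2,-7.4,41.5,5.4],[-1,53.2,-7.4,41.5,5.4]]'
python3 -c "
from h import *
plan([0.5115,.1153,0.032],-55)
im,d=read_camera('scene');cv2.imwrite('pics/s4.png',cv2.resize(im[200:360,160:360,::-1],None,fx=3.5,fy=3.5))
plan([0.5115,.1153,0.032],-55)
"
```

```text
t: 7.55
ee_pos: [0.5115, 0.1142, 0.1529]
ee_rot: [-1.381, 1.57, -2.342]
wrist_force: [-0.3, -0.7, -0.0]
finger_gap: 0.0539
tcp [0.5115 0.1142 0.1529] xdir [-8.e-04 -8.e-04 -1.e+00] jaw -55.08 shift cm [12.09  0.08 -0.09] turn [-1.000e-01  1.799e+02] q7 -1.33 gap 0.0539 F [-0.3 -0.7 -0. ] t 7.55
tcp [0.5117 0.1144 0.1531] xdir [-4.e-04 -6.e-04 -1.e+00] jaw -55.08 shift cm [12.11  0.05 -0.09] turn [-1.000e-01  1.799e+02] q7 -1.33 gap 0.0538 F [-0.2 -1.4  0.3] t 7.6
```

View pics/s4.png

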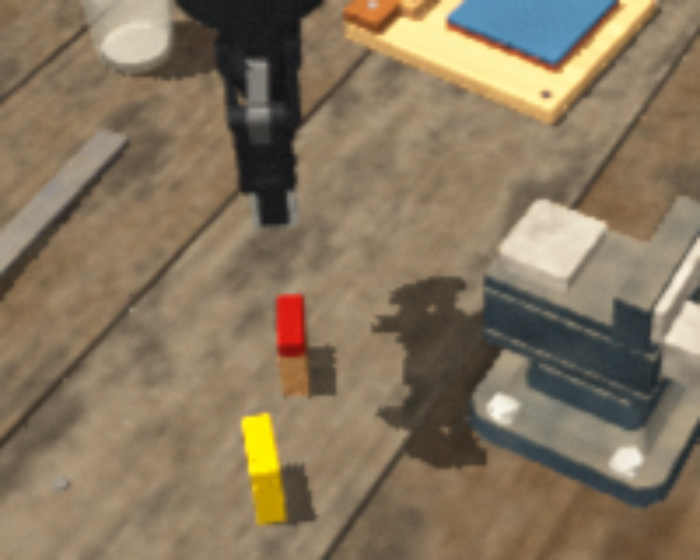

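The fingers hang right over the red-topped block (crop (290,325)), and the yellow one is well apart. Descend and grip.

```bash
python3 -m handwheel '[[4,0.1,-0.1,0,5.4],[8,0.1,-0.1,0,5.4],[10.5,0.1,-0.1,0,5.4],[12.1,0.1,-0.1,0,5.4],[12.1,0.1,-0.1,0,5.4],[12.1,0.1,-0.1,0,5.4],[12.1,0.1,-0.1,0,2.8],[12.1,0.1,-0.1,0,2.8],[12.1,0.1,-0.1,0,2.8],[12.1,0.1,-0.1,0,2.8],[12.1,0.1,-0.1,0,2.8],[12.1,0.1,-0.1,0,2.8]]' 40
python3 -c "
from h import *
plan([0.5115,.1153,0.032],-55)
im,d=read_camera('scene');cv2.imwrite('pics/s5.png',cv2.resize(im[220:340,190:310,::-1],None,fx=5,fy=5,interpolation=2))
"
```

```text
t: 8.6
ee_pos: [0.513, 0.1174, 0.0338]
ee_rot: [1.168, 1.568, 0.209]
wrist_force: [-1.2, -1.0, 9.0]
finger_gap: 0.0351
tcp [0.513  0.1174 0.0338] xdir [ 2.7e-03  6.0e-04 -1.0e+00] jaw -54.96 shift cm [ 0.18 -0.24  0.08] turn [   0. -180.] q7 -1.36 gap 0.0351 F [-1.2 -1.   9. ] t 8.6
```

View pics/s5.png

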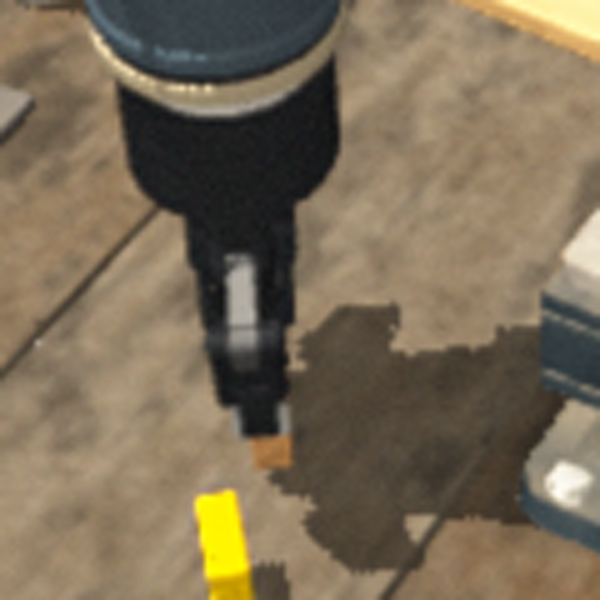

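```bash
python3 -m handwheel '[[-1,0,0,0,2.8],[-3,0,0,0,2.8],[-6,0,0,0,2.8],[-9,0,0,0,2.8],[-12,0,0,0,2.8],[-12,0,0,0,2.8],[-12,0,0,0,2.8],[-12,0,0,0,2.8]]'
python3 -c "
from h import *
plan([0.5115,.1153,0.032],-55)
im,d=read_camera('scene');cv2.imwrite('pics/s6.png',cv2.resize(im[160:280,190:310,::-1],None,fx=5,fy=5,interpolation=2));np.savez('s6.npz',im=im,d=d)
"
```

```text
t: 9.32
ee_pos: [0.5117, 0.1172, 0.1527]
ee_rot: [1.189, 1.57, 0.23]
wrist_force: [-1.5, 0.2, -1.3]
finger_gap: 0.0349
tcp [0.5117 0.1172 0.1527] xdir [ 5.e-04  1.e-04 -1.e+00] jaw -54.94 shift cm [12.07 -0.13  0.14] turn [ 1.000e-01 -1.799e+02] q7 -1.33 gap 0.0349 F [-1.5  0.2 -1.3] t 9.32
```

View pics/s6.png

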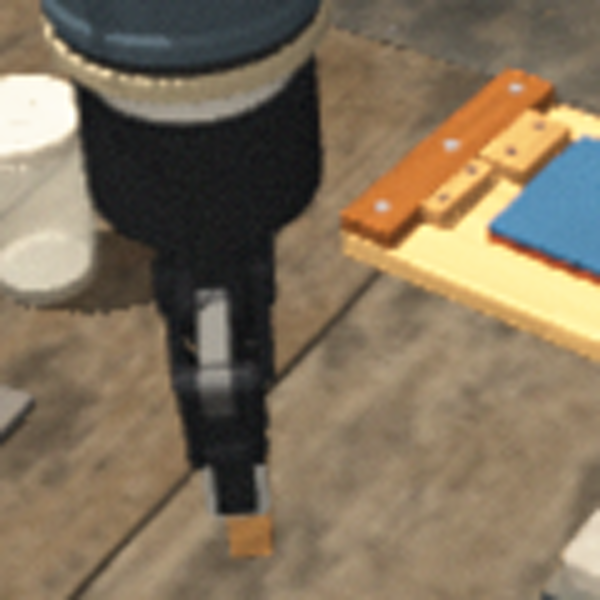

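```bash
cat > held.py <<'E'
from h import *
def held(f=None):
    s=sensors.observe();R=Ro.from_euler("xyz",s["ee_rot"]).as_matrix();p=np.array(s["ee_pos"])
    if f: z=np.load(f);im,d=z["im"],z["d"]
    else: im,d=read_camera("scene")
    P=cloud("scene",d);Q=(P-p)@R  # tool coords
    hsv=cv2.cvtColor(im,cv2.COLOR_RGB2HSV);H,S,V=[hsv[...,i].astype(int) for i in range(3)]
    near=(np.abs(Q[...,1])<.03)&(np.abs(Q[...,2])<.03)&(Q[...,0]>-.02)&(Q[...,0]<.045)&(d>0)
    m=near&(H>5)&(H<20)&(S>90)
    q=Q[m];print("brown n",m.sum(),"x",q[:,0].min().round(4),q[:,0].max().round(4),"y",q[:,1].min().round(4),q[:,1].max().round(4),"z",np.round([q[:,2].min(),np.median(q[:,2]),q[:,2].max()],4))
    k=near&~m;q=Q[k];print("finger n",k.sum(),"x",q[:,0].min().round(4),q[:,0].max().round(4),"y",q[:,1].min().round(4),q[:,1].max().round(4),"z",np.round([q[:,2].min(),np.median(q[:,2]),q[:,2].max()],4))
    v,u=np.nonzero(m);print("px",u.min(),u.max(),v.min(),v.max())
    r=[]
    for row in range(v.min(),v.max()+1):
        a=Q[row][m[row]];
        if len(a)>4: r.append((row,len(a),a[:,0].mean().round(4),a[:,1].min().round(4),a[:,1].max().round(4),a[:,2].mean().round(4)))
    for i in r: print(*i)
    return im,d
E
python3 -c "
from held import *
held('s6.npz')"
```

```text
brown n 70 x 0.0053 0.0326 y -0.0089 0.0059 z [-0.024  -0.0178  0.0148]
finger n 73 x -0.0198 0.0118 y -0.01 0.0119 z [-0.03   -0.0244  0.018 ]
px 235 244 251 270
263 8 0.0119 -0.0083 0.0033 -0.018
264 9 0.0149 -0.0081 0.0058 -0.0174
265 9 0.0172 -0.0079 0.0059 -0.0176
266 8 0.0199 -0.0077 0.0043 -0.0175
267 8 0.0214 -0.0076 0.0046 -0.0184
268 9 0.0253 -0.0088 0.0048 -0.0171
269 9 0.0278 -0.0089 0.005 -0.0171
270 8 0.0292 -0.0071 0.0052 -0.0181
```

```bash
python3 -c "
from h import *
plan([0.5930,-.1941,0.13],-94.1)
"
```

```text
tcp [0.5114 0.1172 0.152 ] xdir [-8.e-04 -2.e-04 -1.e+00] jaw -54.94 shift cm [  2.2  -11.2   30.17] turn [  39.2 -140.8] q7 -1.33 gap 0.0348 F [ 0.5  0.3 -0.4] t 9.37
```

```bash
python3 -m handwheel '[[0,-1,2.5,4,2.8],[0,-2.2,6,9,2.8],[0,-3.5,9.5,14,2.8],[0,-4.8,13,19,2.8],[0,-6.1,16.5,24,2.8],[0,-7.4,20,29,2.8],[0,-8.7,23.5,34,2.8],[1,-10,27,39.2,2.8],[1.5,-10.8,29,39.2,2.8],[2.2,-11.2,30.2,39.2,2.8],[2.2,-11.2,30.2,39.2,2.8],[2.2,-11.2,30.2,39.2,2.8],[2.2,-11.2,30.2,39.2,2.8]]'
python3 -c "
from held import *
plan([0.5930,-.1941,0.1],-94.1)
im,d=held()
plan([0.5930,-.1941,0.1],-94.1)
cv2.imwrite('pics/s7.png',cv2.resize(im[120:240,230:380,::-1],None,fx=5,fy=5,interpolation=2));np.savez('s7.npz',im=im,d=d)
"
```

```text
t: 10.45
ee_pos: [0.5936, -0.1919, 0.1298]
ee_rot: [-2.476, 1.569, 2.167]
wrist_force: [-0.0, -0.0, 0.8]
finger_gap: 0.0349
tcp [ 0.5936 -0.1919  0.1298] xdir [-0.0012  0.0017 -1.    ] jaw -94.0 shift cm [ 2.98 -0.04  0.23] turn [ 1.000e-01 -1.799e+02] q7 -1.33 gap 0.0349 F [-0.  -0.   0.8] t 10.45
brown n 150 x -0.015 0.033 y -0.0118 0.0092 z [-0.0215 -0.0067  0.0175]
finger n 163 x -0.0199 0.0108 y -0.0117 0.0117 z [-0.0298 -0.0012  0.0297]
px 279 292 156 180
165 5 0.0037 -0.0098 -0.0088 0.0079
166 7 0.0039 -0.0099 -0.008 0.0032
167 7 0.0071 -0.0101 -0.0068 0.004
168 8 0.0089 -0.0098 -0.0081 0.0022
169 9 0.0103 -0.0098 -0.0076 -0.0002
170 9 0.0124 -0.0103 -0.0077 -0.001
171 9 0.0158 -0.0112 -0.0077 -0.0003
172 12 0.0164 -0.0118 0.0046 -0.0053
173 14 0.0186 -0.0098 0.0037 -0.0068
174 13 0.0208 -0.01 0.0049 -0.0082
175 12 0.0223 -0.0099 0.0054 -0.0105
176 11 0.0241 -0.0101 0.0048 -0.0124
177 9 0.0254 -0.0096 0.0032 -0.0153
178 8 0.0279 -0.0095 0.0042 -0.0164
179 6 0.0299 -0.0096 0.0028 -0.0174
tcp [ 0.5939 -0.1918  0.1302] xdir [-4.0e-04  1.4e-03 -1.0e+00] jaw -93.98 shift cm [ 3.02 -0.07  0.24] turn [ 1.000e-01 -1.799e+02] q7 -1.33 gap 0.0351 F [ 0.6  0.1 -0.9] t 10.5
```

View pics/s7.png

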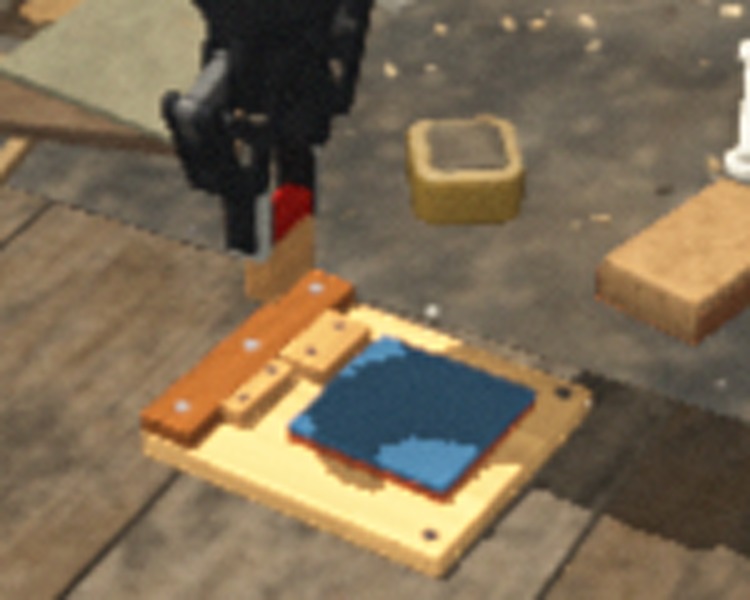

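```bash
python3 - <<'E'
from h import *
a=np.radians(-4.1);ux=np.array([np.cos(a),np.sin(a)]);uy=np.array([-np.sin(a),np.cos(a)]);o=np.array([.5573,-.2166])
for f,c in (("scene1.npz","scene"),("top1.npz","top")):
    z=np.load(f);im,d=z["im"],z["d"];P=cloud(c,d);X=(P[...,:2]-o)@ux*1000;Y=(P[...,:2]-o)@uy*1000;Z=P[...,2]*1000
    hsv=cv2.cvtColor(im,cv2.COLOR_RGB2HSV);H,S=hsv[...,0].astype(int),hsv[...,1].astype(int)
    print(c)
    for y0 in (-40,-30,-20,-10,6,14,22,30,38):
        s=(Y>y0-4)&(Y<y0+4)
        blue=s&(H>92)&(H<125)&(S>80)&(abs(X)<90);b=X[blue]
        top=s&(X>20)&(X<90)&(Z>24.5)&~blue
        mid=s&(X>20)&(X<60)&(Z>17.5)&(Z<24)&~blue
        x=X[top]
        print(y0,"tile",b.min().round(1) if len(b) else None,b.max().round(1) if len(b) else None,"tops min",np.sort(x)[:3].round(1),"max",x.max().round(1) if len(x) else None,"face",X[mid].round(1)[:8])
    for nm,m in (("left/right", (Z>9)&(Z<40)&(abs(X)<60)&(abs(Y)<95)),("blueY",(H>92)&(H<125)&(S>80)&(abs(X)<90)&(abs(Y)<90))): print(nm,Y[m].min(),Y[m].max())
E
```

```text
scene
-40 tile -67.7 15.8 tops min [20.4 21.  28. ] max 86.1 face [27.8 30.3 29.8]
-30 tile -67.2 18.4 tops min [22. 27. 30.] max 85.5 face [29.5 29.9 29. ]
-20 tile -67.7 20.2 tops min [29.9 30.2 32.6] max 84.4 face [30.9 29.4 29.8 30.5 28.  29.3]
-10 tile -67.8 19.9 tops min [28.4 29.2 29.6] max 87.0 face [29.2 29.9]
6 tile -68.0 19.8 tops min [44.6 45.1 45.2] max 85.7 face [45.8 43.5]
14 tile -67.1 17.3 tops min [23.3 44.6 45.9] max 83.7 face [44.  43.9]
22 tile -67.9 17.9 tops min [20.6 43.9 44.2] max 86.1 face [43.2 43.9 43.1 44.  38.1]
30 tile -67.4 17.7 tops min [21.6 43.6 43.7] max 85.7 face [59.9 42.9 45.4 44.7 40.4]
38 tile -66.3 16.7 tops min [20.3 20.9 42.8] max 85.8 face [45.3 44.7 31.7 21.4 20.8]
left/right -76.72801375040608 76.53031025857649
blueY -43.41899663393833 44.829397223248286
top
-40 tile -65.7 17.5 tops min [20.1 20.4 29.4] max 83.1 face [55.1 45.9 30.2 27.4]
-30 tile -66.0 17.8 tops min [20.1 29.6 32.6] max 81.9 face [58.2 51.8 48.3 29.9 27.1]
-20 tile -66.5 17.0 tops min [28.8 29.2 32.1] max 84.8 face [44.9 42.1 35.8 32.5 23.5 23.6]
-10 tile -67.0 19.1 tops min [28.3 28.4 28.7] max 84.2 face [54.1 50.8 35.1 35.2 26.1 23.2 23.5]
6 tile -67.7 18.5 tops min [42.7 43.7 45.9] max 83.7 face [59.5 50.  46.9 44.  41.3 35.  35.3 31.9]
14 tile -65.2 18.4 tops min [21.3 42.6 45.3] max 83.6 face [49.5 43.8 37.8 31.4 28.2 28. ]
22 tile -65.4 17.6 tops min [21.2 42.9 45.8] max 83.4 face [49.4 46.2 43.5 43.5 40.6 28.1 24.7 21.2]
30 tile -65.9 18.1 tops min [20.1 20.2 45. ] max 82.5 face [58.2 46.  42.6 43.1 43.1 37.1 33.9 30.1]
38 tile -66.1 16.9 tops min [20.  44.7 47.8] max 81.7 face [45.4 42.6 36.4 36.7]
left/right -75.48135457927522 82.96213114715319
blueY -46.755935951708565 39.296772681639936
```

```bash
python3 -c "
from h import *
plan([0.5935,-.1942,0.053],-94.1)
"
```

```text
tcp [ 0.5939 -0.1918  0.1302] xdir [-4.0e-04  1.4e-03 -1.0e+00] jaw -93.98 shift cm [ 7.72 -0.02  0.25] turn [ 1.000e-01 -1.799e+02] q7 -1.33 gap 0.0351 F [ 0.6  0.1 -0.9] t 10.5
```

```bash
python3 -m handwheel '[[3,0,0.2,0,2.8],[5.5,0,0.2,0,2.8],[6.4,0,0.2,0,2.8],[6.4,0,0.2,0,2.8],[6.4,0,0.2,0,2.8],[6.4,0,0.2,0,2.8]]'
python3 -c "
from held import *
plan([0.5935,-.1942,0.048],-94.1)
im,d=held()
plan([0.5935,-.1942,0.048],-94.1)
cv2.imwrite('pics/s8.png',cv2.resize(im[150:230,250:350,::-1],None,fx=7,fy=7,interpolation=2));np.savez('s8.npz',im=im,d=d)
"
```

```text
t: 11.0
ee_pos: [0.5945, -0.196, 0.0678]
ee_rot: [1.447, 1.569, -0.196]
wrist_force: [0.3, -0.1, 0.3]
finger_gap: 0.0349
tcp [ 0.5945 -0.196   0.0678] xdir [ 1.9e-03 -4.0e-04 -1.0e+00] jaw -94.1 shift cm [ 1.98 -0.12 -0.17] turn [ -0. 180.] q7 -1.32 gap 0.0349 F [ 0.3 -0.1  0.3] t 11.0
brown n 206 x -0.0059 0.045 y -0.0155 0.0299 z [-0.0296 -0.0113  0.0295]
finger n 223 x -0.02 0.0449 y -0.0299 0.0135 z [-0.03    0.001   0.0297]
px 270 295 183 204
187 5 0.0067 -0.0094 -0.0077 0.0059
188 8 0.0047 -0.0097 0.0077 -0.0032
189 8 0.0079 -0.0103 -0.0073 -0.0015
190 8 0.0113 -0.0094 -0.0077 -0.001
191 9 0.0128 -0.0102 0.0045 -0.0043
192 10 0.0181 -0.0095 0.0275 -0.0025
193 17 0.0223 -0.0093 0.0267 -0.0022
194 20 0.0281 -0.0088 0.0284 0.0001
195 15 0.0262 -0.0092 0.0292 -0.0087
196 15 0.0281 -0.0099 0.0271 -0.0113
197 16 0.0311 -0.0105 0.0299 -0.0134
198 16 0.0339 -0.0144 0.0279 -0.0133
199 17 0.0363 -0.0138 0.0288 -0.016
200 15 0.0392 -0.0135 0.029 -0.0183
201 8 0.0413 -0.0155 0.0222 -0.0187
202 6 0.0427 0.0072 0.021 -0.0235
tcp [ 0.5946 -0.1961  0.0679] xdir [ 2.3e-03 -5.0e-04 -1.0e+00] jaw -94.11 shift cm [ 1.99 -0.13 -0.18] turn [ -0. 180.] q7 -1.32 gap 0.0351 F [ 0.6  0.1 -0.7] t 11.05
```

View pics/s8.png

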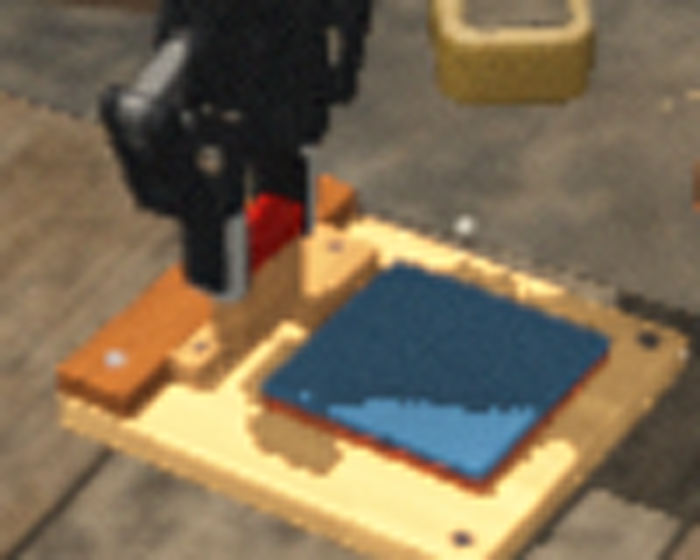

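```bash
python3 -m handwheel '[[0,-0.12,-0.15,0,2.8],[0,-0.12,-0.15,0,2.8],[0.5,-0.12,-0.15,0,2.8],[1,-0.12,-0.15,0,2.8],[1.5,-0.12,-0.15,0,2.8],[1.7,-0.12,-0.15,0,2.8],[1.7,-0.12,-0.15,0,2.8],[1.7,-0.12,-0.15,0,2.8]]'
python3 -c "
from held import *
plan([0.5935,-.1942,0.048],-94.1)
im,d=read_camera('scene')
plan([0.5935,-.1942,0.048],-94.1)
cv2.imwrite('pics/s9.png',cv2.resize(im[150:230,250:350,::-1],None,fx=7,fy=7,interpolation=2));np.savez('s9.npz',im=im,d=d)
"
```

```text
t: 11.72
ee_pos: [0.5924, -0.1946, 0.0489]
ee_rot: [-1.761, 1.57, 2.879]
wrist_force: [-0.4, -0.3, -0.3]
finger_gap: 0.035
tcp [ 0.5924 -0.1946  0.0489] xdir [-5.e-04  1.e-04 -1.e+00] jaw -94.14 shift cm [ 0.09  0.11 -0.05] turn [ -0. 180.] q7 -1.32 gap 0.035 F [-0.4 -0.3 -0.3] t 11.72
tcp [ 0.5924 -0.1947  0.0489] xdir [-5.e-04  1.e-04 -1.e+00] jaw -94.15 shift cm [ 0.09  0.11 -0.05] turn [ -0. 180.] q7 -1.32 gap 0.035 F [-1.4  0.2 -1.2] t 11.77
```

View pics/s9.png

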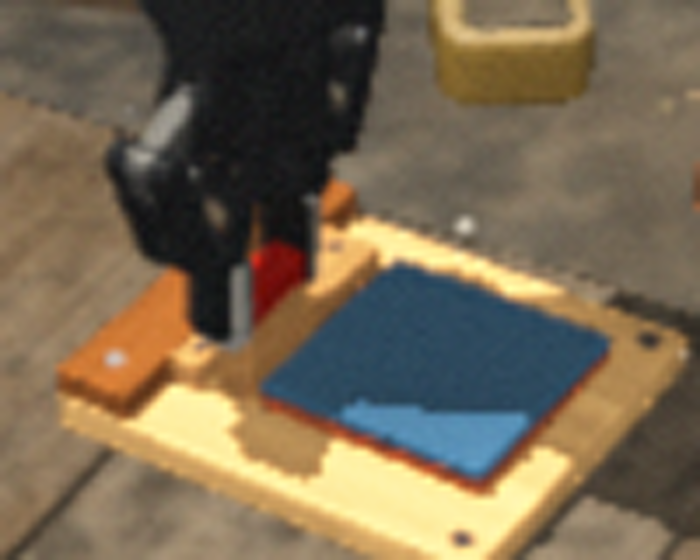

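The spacer is in the gap (foot near crop (255,370)), with the tile untouched and no contact force. Lower the last bit and release.

```bash
python3 -m handwheel '[[0.05,0,0,0,2.8],[0.1,0,0,0,2.8],[0.1,0,0,0,2.8],[0.1,0,0,0,2.8]]'; python3 -m handwheel '[[0.05,0,0,0,2.8],[0.05,0,0,0,2.8],[0.05,0,0,0,2.8]]'
```

```text
t: 12.1
ee_pos: [0.5925, -0.1947, 0.0488]
ee_rot: [1.821, 1.571, 0.178]
wrist_force: [-1.8, 0.8, 7.1]
finger_gap: 0.035
t: 12.35
ee_pos: [0.5925, -0.1947, 0.0488]
ee_rot: [1.701, 1.57, 0.058]
wrist_force: [-3.3, 1.8, 12.2]
finger_gap: 0.0352
```

Seated on the board (about 12 N upward). Open.

```bash
python3 -m handwheel '[[-0.1,0,0,0,2.8],[-0.1,0,0,0,2.8],[-0.1,0,0,0,4.4],[-0.1,0,0,0,4.8],[-0.1,0,0,0,4.8],[-0.1,0,0,0,4.8],[-0.1,0,0,0,4.8],[-2,0,0,0,4.8],[-5,0,0,0,4.8],[-9,0,0,0,4.8],[-12,0,0,0,4.8],[-12,0,0,0,4.8]]'
python3 -c "
from held import *
plan([0.5935,-.1942,0.16],-94.1)
im,d=read_camera('scene')
cv2.imwrite('pics/s10.png',cv2.resize(im[150:230,250:350,::-1],None,fx=7,fy=7,interpolation=2));np.savez('s10.npz',im=im,d=d)
"
```

```text
t: 13.35
ee_pos: [0.5955, -0.1959, 0.1743]
ee_rot: [1.373, 1.561, -0.271]
wrist_force: [0.3, -0.3, -0.1]
finger_gap: 0.0479
tcp [ 0.5955 -0.1959  0.1743] xdir [ 0.0094 -0.0026 -1.    ] jaw -94.17 shift cm [ 1.43 -0.23 -0.15] turn [-1.000e-01  1.799e+02] q7 -1.33 gap 0.0479 F [ 0.3 -0.3 -0.1] t 13.35
```

View pics/s10.png

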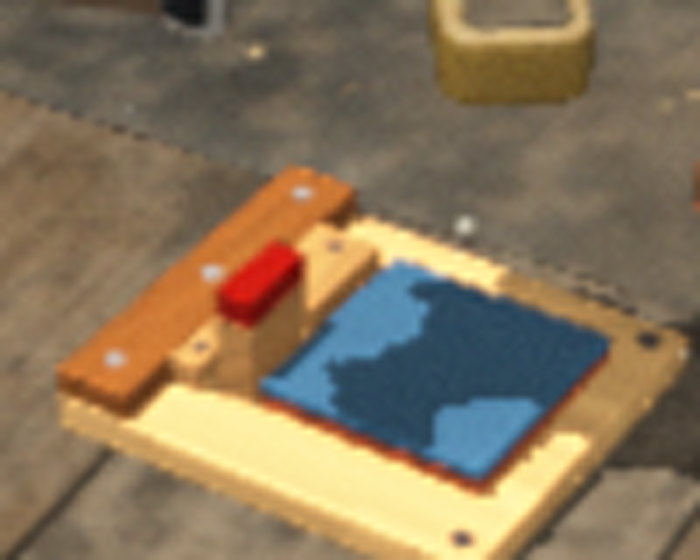

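The spacer stands upright in the gap (red top at crop (260,283)), let go. Now go round to the tile's near edge with the fingers shut.

```bash
python3 -m handwheel '[[0,-3,0,0,3],[0,-6.5,0,0,1],[0,-9.5,0,0,0],[1,-11.5,0,0,0],[2,-12.5,0.5,0,0],[4,-12.5,0.5,0,0],[6,-12.5,0.5,0,0],[6,-12.5,0.5,0,0],[6,-12.5,0.5,0,0]]' 20
python3 -c "
from h import *
plan([0.4715,-.2105,0.034],-94.1)
im,d=read_camera('top');np.savez('top2.npz',im=im,d=d)
cv2.imwrite('pics/t11.png',cv2.resize(im[170:270,270:400,::-1],None,fx=6,fy=6,interpolation=2))
plan([0.4715,-.2105,0.034],-94.1)
"
```

```text
t: 14.15
ee_pos: [0.4665, -0.1902, 0.1068]
ee_rot: [-1.804, 1.568, 2.837]
wrist_force: [-0.3, -0.3, 0.6]
finger_gap: -0.0002
tcp [ 0.4665 -0.1902  0.1068] xdir [-0.0031  0.001  -1.    ] jaw -94.14 shift cm [7.28 0.66 1.99] turn [ -0. 180.] q7 -1.26 gap -0.0002 F [-0.3 -0.3  0.6] t 14.15
tcp [ 0.4673 -0.1905  0.1077] xdir [-1.3e-03  4.0e-04 -1.0e+00] jaw -94.14 shift cm [7.37 0.57 1.97] turn [ -0. 180.] q7 -1.26 gap 0.0003 F [ 0.6 -0.6  0.3] t 14.2
```

View pics/t11.png

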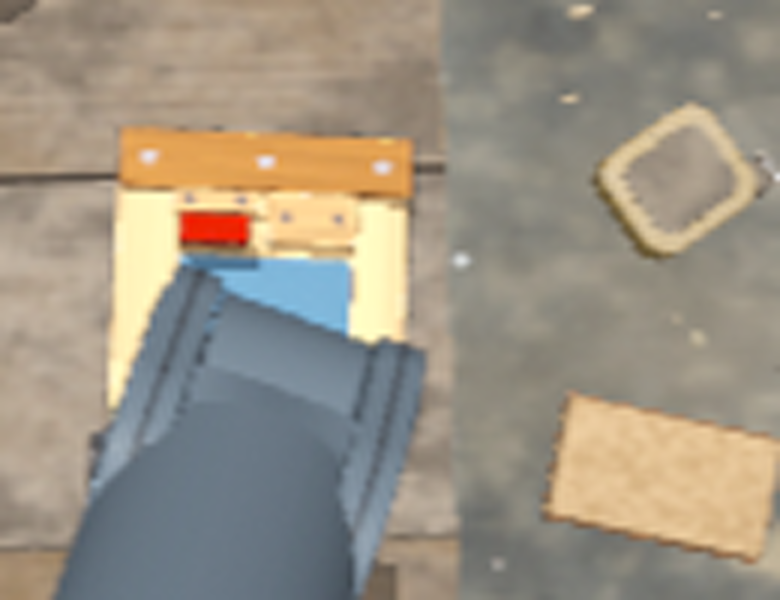

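The top view shows the red-topped spacer squarely before the short block at (215,228), the tile edge below it, and the cork on the sheet (665,478). Line up and descend.

```bash
python3 -m handwheel '[[0,0.4,1,0,0],[0,0.4,2,0,0],[3,0.4,2,0,0],[5.5,0.4,2,0,0],[6.5,0.4,2,0,0],[6.5,0.4,2,0,0],[6.5,0.4,2,0,0]]' 20
python3 -c "
from h import *
im,d=read_camera('scene');np.savez('s12.npz',im=im,d=d)
cv2.imwrite('pics/s12.png',cv2.resize(im[150:240,250:360,::-1],None,fx=7,fy=6.6,interpolation=2))
plan([0.4715,-.2105,0.034],-94.1)
"
```

```text
t: 14.78
ee_pos: [0.4701, -0.2115, 0.0432]
ee_rot: [-1.378, 1.57, -3.022]
wrist_force: [0.3, -0.5, 0.8]
finger_gap: 0.0001
tcp [ 0.4705 -0.2115  0.0438] xdir [ 8.e-04 -5.e-04 -1.e+00] jaw -94.17 shift cm [ 0.98  0.09 -0.11] turn [-1.000e-01  1.799e+02] q7 -1.22 gap 0.0001 F [ 0.1 -0.3  0.5] t 14.83
```

View pics/s12.png

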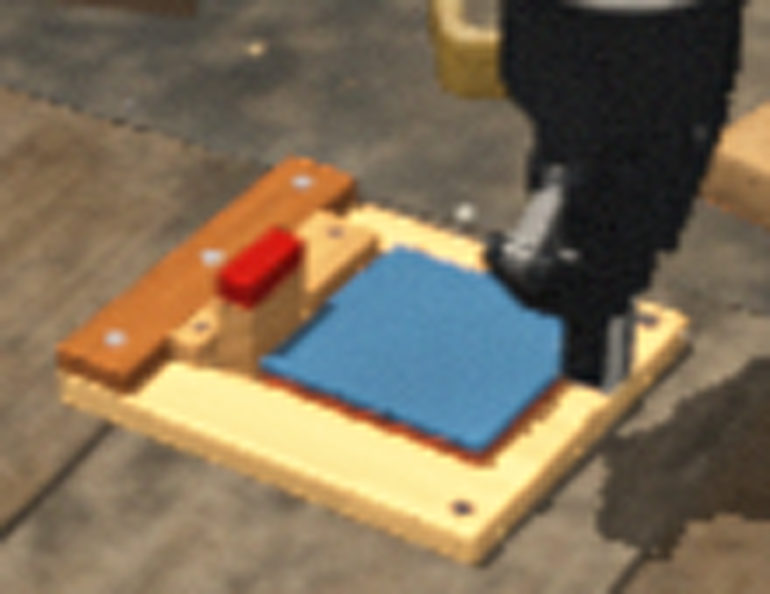

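```bash
python3 - <<'E'
from h import *
a=np.radians(-4.1);ux=np.array([np.cos(a),np.sin(a)]);uy=np.array([-np.sin(a),np.cos(a)]);o=np.array([.5573,-.2166])
z=np.load("s12.npz");im,d=z["im"],z["d"];P=cloud("scene",d);X=(P[...,:2]-o)@ux*1000;Y=(P[...,:2]-o)@uy*1000;Z=P[...,2]*1000
V=im.max(-1).astype(int)
f=(abs(Y)<35)&(X<-50)&(X>-120)&(Z>20)&(Z<60)
hsv=cv2.cvtColor(im,cv2.COLOR_RGB2HSV);blue=(hsv[...,0]>92)&(hsv[...,0]<125)&(hsv[...,1]>80)
for z0 in (24,28,32,36,40,45,50,55):
    m=f&~blue&(abs(Z-z0)<2.5)&(V<170);print(z0,m.sum(),X[m].min().round(1) if m.any() else "",X[m].max().round(1) if m.any() else "",Y[m].min().round(1) if m.any() else "",Y[m].max().round(1) if m.any() else "")
b=blue&(abs(X)<90)&(abs(Y)<60)&(Z<40);
for y0 in(15,25,35): k=b&(abs(Y-y0)<5);print("near edge",y0,X[k].min().round(1))
p=np.array(sensors.observe()["ee_pos"]);print("tcp jig",(p[:2]-o)@ux*1000,(p[:2]-o)@uy*1000)
E
```

```text
24 6 -68.9 -66.9 -5.0 28.1
28 1 -68.9 -68.9 8.3 8.3
32 0    
36 5 -96.4 -77.7 -4.0 6.3
40 8 -96.4 -86.1 -4.0 6.3
45 10 -97.6 -80.1 -6.4 11.9
50 21 -98.5 -83.5 -6.1 15.0
55 16 -97.4 -83.3 -5.3 17.2
near edge 15 -67.7
near edge 25 -67.8
near edge 35 -67.9
tcp jig -86.93299199468733 -1.1279746153815073
```

```bash
python3 -m handwheel '[[0.5,0,0,0,0],[1,0,0,0,0],[1.3,0,0,0,0],[1.5,0,0,0,0],[1.5,0,0,0,0],[1.5,0,0,0,0]]' 20; python3 -m handwheel '[[0,0.2,0,0,0],[0,0.4,0,0,0],[0,0.4,0,0,0],[0,0.4,0,0,0]]'
```

```text
t: 15.33
ee_pos: [0.47, -0.2108, 0.0278]
ee_rot: [-1.925, 1.571, 2.715]
wrist_force: [0.4, -0.3, -0.7]
finger_gap: -0.0
t: 15.67
ee_pos: [0.4743, -0.2111, 0.0279]
ee_rot: [1.377, 1.57, -0.265]
wrist_force: [0.2, -0.2, -0.3]
finger_gap: -0.0
```

```bash
python3 -m handwheel '[[0,0.1,0,0,0],[0,0.2,0,0,0],[0,0.3,0,0,0],[0,0.4,0,0,0],[0,0.5,0,0,0],[0,0.5,0,0,0],[0,0.5,0,0,0]]'; python3 -m handwheel '[[0,0.1,0,0,0],[0,0.2,0,0,0],[0,0.2,0,0,0],[0,0.2,0,0,0]]'
python3 -c "
from fit import *
im,d=read_camera('scene');np.savez('s13.npz',im=im,d=d)
cv2.imwrite('pics/s13.png',cv2.resize(im[150:240,250:360,::-1],None,fx=7,fy=6.6,interpolation=2))
plan([0.4715,-.2105,0.034],-94.1);fits('s13.npz','scene')
"
```

```text
t: 16.25
ee_pos: [0.4786, -0.2114, 0.0277]
ee_rot: [-1.76, 1.57, 2.88]
wrist_force: [-3.6, 0.6, 2.5]
finger_gap: -0.0001
t: 16.58
ee_pos: [0.4815, -0.2117, 0.0278]
ee_rot: [1.422, 1.57, -0.221]
wrist_force: [-0.2, -0.7, -0.6]
finger_gap: -0.0
tcp [ 0.4815 -0.2116  0.0278] xdir [ 8.e-04 -1.e-04 -1.e+00] jaw -94.13 shift cm [-0.62 -1.01 -0.04] turn [ -0. 180.] q7 -1.22 gap 0.0001 F [0.3 0.2 0.5] t 16.63
jig 2461 0.0257 [[557.28, -216.16], [154.94, 172.89], 86.19]
tile 678 0.0276 [[535.04, -207.13], [88.97, 109.36], 73.28]
```

View pics/s13.png

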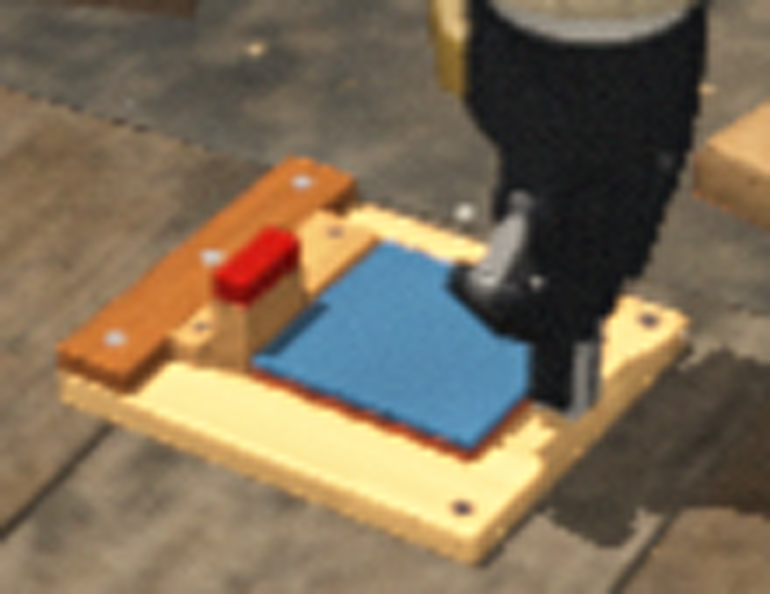

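The tile has slid towards the stops, the spacer has shifted with it and still stands. Continue in small steps, watching the force.

```bash
python3 -m handwheel '[[0,0.1,0,0,0],[0,0.15,0,0,0],[0,0.15,0,0,0],[0,0.15,0,0,0]]'; python3 -m handwheel '[[0,0.1,0,0,0],[0,0.1,0,0,0],[0,0.1,0,0,0]]';python3 -m handwheel '[[0,0.1,0,0,0],[0,0.1,0,0,0],[0,0.1,0,0,0]]'
```

```text
t: 16.97
ee_pos: [0.4822, -0.2117, 0.0278]
ee_rot: [-1.754, 1.57, 2.886]
wrist_force: [-2.9, 0.3, 1.8]
finger_gap: 0.0002
t: 17.22
ee_pos: [0.4838, -0.2118, 0.0278]
ee_rot: [1.416, 1.57, -0.227]
wrist_force: [-1.2, 0.4, 1.3]
finger_gap: 0.0001
t: 17.47
ee_pos: [0.4846, -0.2119, 0.0278]
ee_rot: [1.782, 1.571, 0.139]
wrist_force: [-2.4, 0.8, 1.8]
finger_gap: 0.0
```

```bash
python3 -m handwheel '[[0,0.05,0,0,0],[0,0.05,0,0,0],[0,0.05,0,0,0]]';python3 -m handwheel '[[0,0.05,0,0,0],[0,0.05,0,0,0],[0,0.05,0,0,0]]';python3 -m handwheel '[[0,0.05,0,0,0],[0,0.05,0,0,0],[0,0.05,0,0,0]]'
```

```text
t: 17.72
ee_pos: [0.4846, -0.2119, 0.0277]
ee_rot: [-1.706, 1.57, 2.934]
wrist_force: [-4.7, 0.5, 2.2]
finger_gap: 0.0002
t: 17.97
ee_pos: [0.4846, -0.2119, 0.0277]
ee_rot: [-1.732, 1.569, 2.908]
wrist_force: [-6.4, 0.3, 4.5]
finger_gap: 0.0003
t: 18.22
ee_pos: [0.4847, -0.2119, 0.0277]
ee_rot: [-1.73, 1.568, 2.91]
wrist_force: [-7.9, 1.0, 6.1]
finger_gap: -0.0
```

```bash
python3 -m handwheel '[[0,0.03,0,0,0],[0,0.03,0,0,0],[0,0.03,0,0,0]]'; python3 - <<'E'
from h import *
im2,d2=read_camera('top');np.savez('t14.npz',im=im2,d=d2)
im,d=read_camera('scene');np.savez('s14.npz',im=im,d=d)
c=np.zeros((540,790,3),np.uint8)
c[:,:400]=cv2.resize(im[160:241,265:325],(400,540),interpolation=2);c[:300,405:790]=cv2.resize(im2[185:245,285:362],(385,300),interpolation=2)
cv2.imwrite('pics/s14.png',c[:,:,::-1])
a=np.radians(-4.1);ux=np.array([np.cos(a),np.sin(a)]);uy=np.array([-np.sin(a),np.cos(a)]);o=np.array([.5573,-.2166])
P=cloud("scene",d);X=(P[...,:2]-o)@ux*1000;Y=(P[...,:2]-o)@uy*1000;Z=P[...,2]*1000
hsv=cv2.cvtColor(im,cv2.COLOR_RGB2HSV);h=hsv[...,0].astype(int);S=hsv[...,1]
b=(h>92)&(h<125)&(S>80)&(abs(X)<90)&(abs(Y)<70)&(Z<40)&(Z>20)
for y0 in (-35,-25,-15,-5,5,15,25,35):
    k=b&(abs(Y-y0)<5);print("tile x at y",y0,X[k].min().round(1),X[k].max().round(1))
print("tile Y",Y[b].min(),Y[b].max())
r=((h<6)|(h>174))&(S>150)&(Z>50)&(Z<70)&(abs(Y)<70)&(abs(X)<80)
print("spacer top",r.sum(),X[r].min(),X[r].max(),Y[r].min(),Y[r].max(),np.median(Z[r]))
print(cv2.minAreaRect(np.c_[X[r],Y[r]].astype(np.float32)))
plan([0.4715,-.2105,0.034],-94.1)
E
```

```text
t: 18.47
ee_pos: [0.4847, -0.2119, 0.0277]
ee_rot: [-1.732, 1.568, 2.908]
wrist_force: [-8.2, 0.6, 6.8]
finger_gap: -0.0001
tile x at y -35 -3.1 24.8
tile x at y -25 -17.7 25.6
tile x at y -15 -49.4 25.4
tile x at y -5 -52.8 23.3
tile x at y 5 -60.2 24.1
tile x at y 15 -66.7 25.7
tile x at y 25 -61.1 26.4
tile x at y 35 -61.2 25.2
tile Y -43.45466716738765 44.74043835360809
spacer top 80 27.64882872399688 43.09653254447836 9.762541723292864 45.8122788023734 59.21613573933203
((35.02024459838867, 27.659252166748047), (15.124787330627441, 36.1612663269043), 1.7928507328033447)
tcp [ 0.4847 -0.2119  0.0277] xdir [-2.7e-03  6.0e-04 -1.0e+00] jaw -94.17 shift cm [-0.62 -1.33 -0.04] turn [-1.000e-01  1.799e+02] q7 -1.22 gap -0.0 F [-8.   0.7  6.6] t 18.57
```

View pics/s14.png

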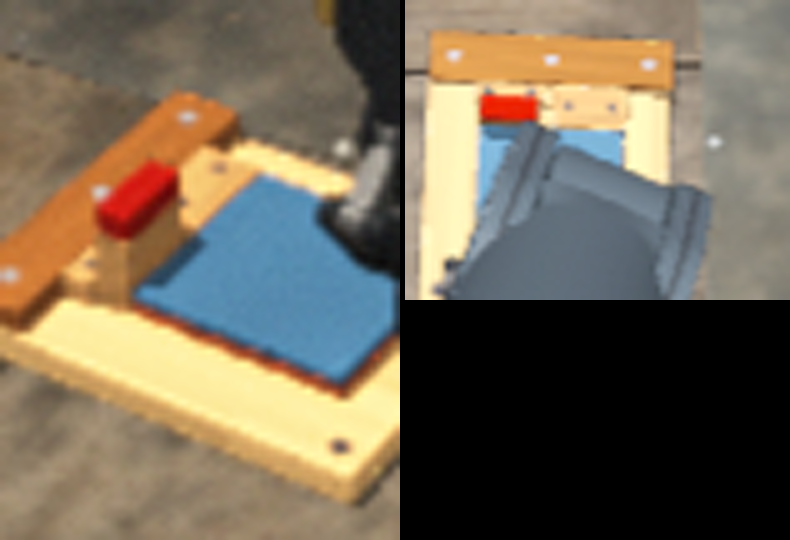

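```bash
python3 -m handwheel '[[0,0.02,0,0,0],[0,0.02,0,0,0],[0,0.02,0,0,0],[0,0.02,0,0,0],[0,0.02,0,0,0],[0,0.02,0,0,0],[0,0.02,0,0,0],[0,0.02,0,0,0]]'; python3 - <<'E'
from h import *
for n in ('s12','s14'):
    d=np.load(n+'.npz');im=d['im'];P=cloud("scene",d['d'])
    # bystanders
    c=(slice(130,180),slice(240,440))
im,d=read_camera('scene');a=np.load('scene1.npz')['im']
df=cv2.absdiff(im,a).max(-1);
for nm,(u0,u1,v0,v1) in dict(jar=(178,215,172,222),file=(100,200,232,330),tape=(305,335,140,168),yel=(225,245,315,350),pencil=(400,412,165,205)).items(): print(nm,(df[v0:v1,u0:u1]>50).mean().round(3))
plan([0.48,-.21,.03],-94.1)
E
```

```text
t: 19.23
ee_pos: [0.4847, -0.2119, 0.0277]
ee_rot: [-1.729, 1.568, 2.911]
wrist_force: [-8.5, 0.8, 7.4]
finger_gap: 0.0001
jar 0.0
file 0.0
tape 0.457
yel 0.0
pencil 0.048
tcp [ 0.4847 -0.2119  0.0277] xdir [-3.e-03  7.e-04 -1.e+00] jaw -94.17 shift cm [-0.23 -0.48 -0.15] turn [-1.000e-01  1.799e+02] q7 -1.22 gap 0.0001 F [-8.4  0.7  7.9] t 19.28
```

```bash
python3 -c "
from h import *
bot.sign_off()"
```

```text
the job is handed in; nothing more can be done
```

I handed the job in at t ≈ 19.3 s (of the 70 s allowed). The cork block is on the steel sheet clear of the jig, and the spacer was stood in the wide gap and let go. I then pushed the tile up to the stops with the shut fingers and handed in while still pressing it. sign_off gave no verdict.

**What the last checks showed:**
- **Spacer:** it stands upright against the short block. Its centre is about −20 mm in x and +3 mm in y in that block's frame, within the limits.
- **Tile:** it moved about 6.7 mm and then stopped dead. Its centre is at about jig x = −17 mm and y = +1 mm, and it looks square.
- **Push:** the wrist force held steady at about 8.5 N towards the rail, with another 7–8 N from the fingers bearing down on the tile or board.
- **Bystanders:** the jar, file and yellow look-alike show no change in the images. The tape measure flagged as changed, which I put down to the gripper hiding it in the last view; the pencil showed only a slight change. Neither was touched or reached for.

**Less certain:**
- I saw no direct reading of contact at each stop. That the tile is flush on both is inferred from the force and the pictures.
- The two cameras disagreed by about 4 mm on the tile's sideways position, which is well within the 20 mm allowed.
- One automatic fit of the tile's outline failed because the gripper was in front of it, so I used edge readings instead.

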